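# Index the fog demonstration turntable and open its inlet

## Robot

A 6-joint arm with a two-finger parallel gripper is mounted at the origin on the work surface. World frame = base frame: x ahead of the robot, y to its left, z up, the work surface at z = 0. Lengths are in mm, angles in rad, forces in N, time in s.
With the tool pointing down it reaches from about 300 to 775 mm from the base axis. Payload 14.6 kg.
Tool frame: the origin (TCP) lies on the centre line of the jaws, within the pads' length; the fingertips stand 19 mm ahead of it and the grasp point (between the pads) is the TCP (bot.tip_reach is the distance from the TCP to the fingertips, in mm); z points along the fingers, y is the line along which they close (so a half turn about z gives the same grasp; the last joint's range is limited). The gripper opens to 85 mm and grips with 20 to 120 N. Pads are 22 mm wide; open, the fingers measure 114 mm over their backs; the gripper's body (76 mm by 85 mm) begins 54 mm behind the grasp point. The pads swing forward as they close: fully open they stand 13 mm farther back than shut.
Start: joints at [-1.393, 0.3, 1.521, -0, 1.321, -0.067], TCP at [133.293, -533.594, 250.281] pointing down, gripper open.
Joint ranges: [-3.03, 3.03], [-0.79, 2.21], [0.23, 2.52], [-1.04, 4.18], [0, 3.07], [-2.55, 2.55]. Speed limits (rad/s): [2.22, 2.22, 2.57, 3.14, 3.14, 3.14].

## Interface

Orientations are given as a unit quaternion [w, x, y, z].
In Python, from rig import bot gives the robot as it stands. Calls block until the motion is done:
- bot.move_to(position, orientation): joint-space move of the TCP to a pose.
- bot.servo_line(position, attitude=None, speed=150, until_force=None): straight line of the TCP; attitude=None keeps the orientation; speed is the mean speed in mm/s. With until_force (N) it stops when the force on the tool has changed by that much, and returns True; else False.
- bot.move_joints(angles): joint-space move.
- bot.move_gripper(opening, grip_force=None): finger opening in mm; grip_force is the grip in N (None keeps the last); returns when the fingers have stopped.
- bot.dwell(seconds).
- bot.ik(position, orientation): joint angles nearest the present ones, or None.
- bot.read_state(): the state.
- bot.read_camera(name): name is "scene" or "top" or "wrist"; returns a dict with "image" (420x560x3 uint8, blue, green, red), "depth" (420x560 float32, mm along the optical axis (not along the pixel's ray), 0 where there is no reading), "fovy" (degrees; the focal length in pixels is half the picture's height over the tangent of half this angle, whatever the lens; pixels are square), "cx", "cy" (the principal point, pixels), "k1" (the pictures are not rectified: a ray, as slopes to the right and down, at radius r is drawn at 1 + k1 r^2 times it, then the intrinsics apply), "eye" and "attitude" of the camera in the world; the wrist camera has in their place "mount" (4x4, takes a point from camera to tool coordinates, whose origin is the TCP and whose axes are the flange's). Camera axes: x right, y down, z forward; pixel columns grow to the right and rows downward; lengths in mm; the calibration is good to about 2 mm. A picture is of the moment at which its call begins: read the wrist's pose just before it.
A pose or a line that the arm cannot do raises bot.MotionError and nothing moves.
- bot.finish_job(): hands the job in; it is judged then, once.
The state is a dict: "clock": time; "joint_positions": joint angles; "qvel": joint speeds; "effort": joint torques, N m; "ee_pos": TCP position; "tool_rot": TCP orientation; "ft_force": force on the tool from outside, world axes, zero at the start; "moment": the same for the moment, N m; "grip_width": finger opening in mm; "grip_force": force on a finger pad.
Only numpy, scipy, OpenCV 4.12 (cv2) and the standard library are available. Lean on these libraries where they do the work, as an engineer would, in place of code of your own. Each camera call takes 0.05 s, during which the arm holds its last target. There are 200 camera calls.

## Task

Get the model room ready for the smoke demonstration: pull the turntable's spring ring outwards, turn the table by one notch so that its inlet box stands at the open fog standpipe (not at the blank domed post), and let the ring go so that its pin drops fully home in that notch. Then swing the wooden cover sideways around its screw until the inlet hole is completely uncovered. Leave the mug, smoke alarm and board eraser where they are.

Things in the scene. Friction and masses are not known exactly. Their poses are not given: they have to be found in the camera images.
- plinth: fixed round foot of the turntable, 192 mm across, carrying a grey metal index disc 200 mm across with a notch every 30 degrees round its rim (disc top 43 mm above the work surface). Origin: on the turning axis, at the work surface; z up. The origin and yaw vary from start to start. When joint deck reads 0, the pull ring lies along the plinth's +y and the inlet box along its -y. The posts stand 118 mm from the axis, at plus and minus 30 degrees from the plinth's -y direction
- deck (a joint): turning angle of the round plywood deck (172 mm across, top at 56 mm) about the vertical axis, rad, positive counter-clockwise seen from above, starts at 0 (pin seated), stops at +-1.25. It turns freely (about 0.1 N m) only while the pin is out; notches lie at 0, +-0.524 and +-1.047 (a seated pin leaves about 0.02 of play). It carries the ring, an open model room (walls up to 86 mm high) and the inlet box
- plunger (a joint): how far the ring and its pin are pulled out, m, straight away from the turning axis: 0 = pin fully home in a notch, 0.009 = pin tip just clear of the notch or resting on the rim between notches, 0.018 = stop. The spring pulls it back in with 5 N at 0 and 8.5 N at 0.014. Let go between notches, the pin rides on the rim and drops in when the deck is turned to a notch; it must be within about 3 mm of the notch to drop in by itself
- ring_center (a point): centre of the brass pull ring: a flat oblong loop lying level, of 10 mm round bar, outside 84 mm across the pull direction and 56 mm along it, the free opening 64 mm by 36 mm (corners cut off). Height 34 mm above the work surface, nothing beneath it, 156 mm from the turning axis when the pin is home. Fingertips can go straight down into the opening and hook it. Its y axis points away from the turning axis (the pull direction)
- inlet (a point): centre of the 24 mm inlet hole in the flat top of the inlet box (wood, 108 x 44 mm, top 90 mm above the work surface), 45 mm from the turning axis, on the side away from the ring. Moves with the deck
- fog_mouth (a point): centre of the open flared mouth (28 mm across, 82 mm above the work surface) of the fixed fog standpipe, a steel pipe of 18 mm with a hole at its top. A blank post of the same height and thickness, but with a closed domed top and no flare, stands 118 mm away from it on the other side of the plinth's -y line; the two swap places between starts. With the deck in the right notch, inlet and standpipe lie in the same direction from the axis, 73 mm apart horizontally
- cover (a joint): swivel angle of the cover, rad, positive counter-clockwise seen from above; about 0 covers the hole (it starts within 0.12 of 0), stops at plus and minus 1.7; it may be swung either way and stays where it is left (friction about 0.03 N m, 0.8 N at the knob). The hole is completely uncovered beyond 0.9 either way
- cover_screw (a point): top of the pivot screw of the cover, at height 100 mm, 40 mm from the centre of the inlet hole (to its side, across the line from the turning axis)
- knob_center (a point): middle of the upright wooden knob on the cover (16 mm across, 26 mm tall, from height 97 mm to 123 mm; this point at 110 mm), 40 mm from the pivot screw. The cover is a flat wooden plate 74 x 36 mm, 5 mm thick, top at height 97 mm, with nothing above it but the knob and the screw head. All other things of the turntable and both posts are lower than the cover
- mug: white mug, 80 mm across, 95 mm tall, bystander: leave alone. Origin at the centre of its foot
- smoke_alarm: white round smoke alarm, 104 mm across, 36 mm tall, bystander: leave alone. Origin at the centre of its underside
- eraser: board eraser, 55 x 130 mm, 34 mm tall, bystander: leave alone. Origin at the centre of its underside

How it is judged:
By the outcome, as a careful person would: the job done as asked, in the order asked, and still so for the second after the job is handed in, with the robot touching nothing.
It also fails if it takes over 48 s, if anything falls off the work surface, if the arm or the gripper's body presses on something with over 40 N, if the wrist force passes 120 N, or if a joint passes its speed limit or range.

## Working session

There is one attempt and no reset: what is moved stays moved. The work goes in short steps, each a Python script; the robot and the scene stay as the last script left them, time stands still between calls to the robot, and variables do not carry over. Pictures are saved under pics/ and viewed, at most 10 in all, crops included, and the job is handed in when it is done.

```bash
ls; mkdir -p pics
cat > h.py <<'E'
import numpy as np, cv2
from scipy.spatial.transform import Rotation as R
from rig import bot
def rot(q): return R.from_quat([q[1],q[2],q[3],q[0]]).as_matrix()
def campose(c,st=None):
    if 'eye' in c: 
        a=np.array(c['attitude']); return np.array(c['eye']),(a if a.shape==(3,3) else rot(a))
    M=np.array(c['mount']); T=rot(st['tool_rot'])
    return T@M[:3,3]+np.array(st['ee_pos']), T@M[:3,:3]
def ray(c,u,v):
    f=c['image'].shape[0]/2/np.tan(np.radians(c['fovy'])/2)
    d=np.array([(u-c['cx'])/f,(v-c['cy'])/f]); s=d.copy()
    for _ in range(20): s=d/(1+c['k1']*(s@s))
    return np.array([s[0],s[1],1.])
def onplane(c,u,v,z,st=None):
    e,A=campose(c,st); r=A@ray(c,u,v); return e+r*(z-e[2])/r[2]
def down(yaw): # tool y axis direction at angle yaw+90; tool z down
    q=(R.from_euler('z',yaw)*R.from_euler('x',np.pi)).as_quat(); return [q[3],q[0],q[1],q[2]]
E
python3 - <<'E'
from h import *
for n in ('top','scene'):
    c=bot.read_camera(n); cv2.imwrite(f'pics/{n}.png',c['image'])
    print(n,{k:v for k,v in c.items() if k not in('image','depth')})
E
```

```text
pics
top {'fovy': 56.21851797265078, 'cx': 279.401383662082, 'cy': 209.666787880323, 'k1': -0.059607438863927296, 'eye': array([ 375.46594669,  -29.22515682, 1015.6704621 ]), 'attitude': array([-0.07239334,  0.70975594, -0.69805739,  0.06100477])}
scene {'fovy': 46.326641716280065, 'cx': 272.59329674791275, 'cy': 210.40438367146362, 'k1': 0.027860712686712526, 'eye': array([1205.60076831,  204.07204728, 1315.74519094]), 'attitude': array([-0.15308969,  0.54909283,  0.79407788, -0.21095242])}
```

View pics/top.png

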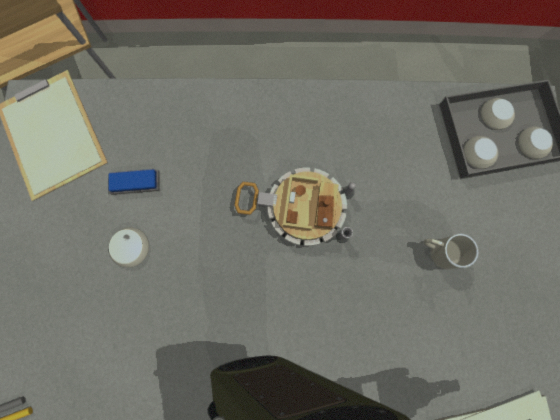

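View pics/scene.png

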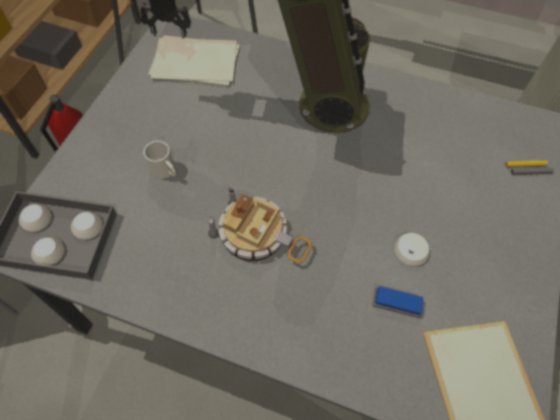

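The top view shows the turntable centred near (307,206), the ring at (246,198), and the posts at (349,190) and (347,233). The lower post looks open. I'll take a wrist close-up next.

Run:
```python
from h import *
c=bot.read_camera('top')
C=onplane(c,307,206,43); 
for n,u,v,z in (('C',307,206,43),('ring',246,198,34),('p1',349,190,82),('p2',347,233,82)): print(n,onplane(c,u,v,z).round(1))
w=bot.read_camera('wrist'); print(w['mount'],w['fovy'])
st=bot.read_state();print(st['tool_rot'],np.round(rot(st['tool_rot']),2))
M=np.array(w['mount'])
# place camera above C at ~300 above
for yaw in (0,np.pi/2,-np.pi/2,np.pi):
    q=down(yaw); T=rot(q)
    z=330
    # aim the optical axis at C
    e=T@M[:3,3]; d=T@M[:3,2]
    p=np.array([C[0],C[1],0])-np.array([e[0],e[1],0]); p[2]=z
    h=(z+e[2]-60); p[:2]-= (d[:2]/-d[2])*h
    j=bot.ik(list(p),q); print(yaw,p.round(),None if j is None else np.round(j,2))
    if j is not None: best=(p,q); break
bot.move_to(list(best[0]),best[1])
st=bot.read_state(); w=bot.read_camera('wrist'); cv2.imwrite('pics/w1.png',w['image']); np.savez('w1.npz',**{k:w[k] for k in('image','depth','fovy','cx','cy','k1','mount')},ee_pos=st['ee_pos'],tool_rot=st['tool_rot']); print(st['clock'],st['ee_pos'])
```

```text
C [571.8 -81.2  43. ]
ring [592.2  74.5  34. ]
p1 [ 605.3 -181.5   82. ]
p2 [ 499.6 -175.1   82. ]
[[ 5.35980351e-04 -9.45337837e-01 -3.26092146e-01  8.48966188e+01]
 [ 9.99998776e-01  9.86123320e-04 -1.21511664e-03 -4.94901458e-01]
 [ 1.47026280e-03 -3.26091095e-01  9.45337208e-01 -1.24254137e+02]
 [ 0.00000000e+00  0.00000000e+00  0.00000000e+00  1.00000000e+00]] 67.99659258597643
[-3.32798719e-04  9.92517590e-01  1.22101283e-01 -2.24156476e-05] [[ 0.97  0.24 -0.  ]
 [ 0.24 -0.97  0.  ]
 [ 0.   -0.   -1.  ]]
0 [623. -82. 330.] [-0.19  0.44  1.15 -0.    1.55  1.38]
2.5833 [622.75215927 -83.04387833 329.89945937]
```

View pics/w1.png

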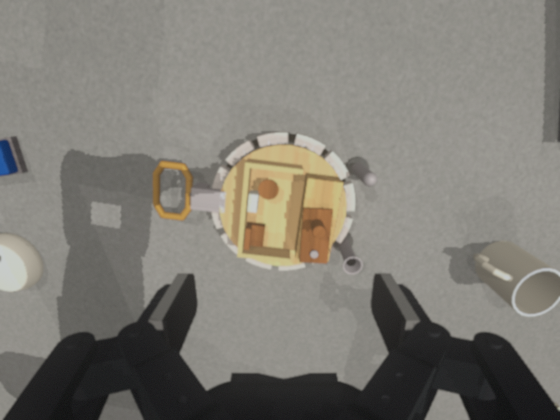

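The wrist view shows the ring at (172,191), the open flared standpipe at (353,266) and the domed post at (370,180). The screw is at (314,255) and the knob near (319,232). I'll convert these to positions.

Run:
```python
from h import *
c=dict(np.load('w1.npz')); st=c
im=c['image']; hsv=cv2.cvtColor(im,cv2.COLOR_BGR2HSV)
m=cv2.inRange(hsv,(8,130,80),(30,255,255)); m[:, :145]=0; m[:,195:]=0
x,y,w,h=cv2.boundingRect(m); print(x,y,w,h)
cnt=max(cv2.findContours(m,cv2.RETR_EXTERNAL,cv2.CHAIN_APPROX_NONE)[0],key=cv2.contourArea)
pts=np.array([onplane(c,p[0][0],p[0][1],34,st)[:2] for p in cnt]); 
r=cv2.minAreaRect(pts.astype(np.float32)); print('ring',r)
# disc rim: white/bright
F=onplane(c,353,265,82,st); B=onplane(c,370,178,80,st); print('F',F,'B',B,np.linalg.norm(F-B))
Rg=np.array(r[0]); M=(F+B)[:2]/2; u=(Rg-M); L=np.linalg.norm(u);u/=L
C=Rg-156*u; print('L',L,'exp',156+118*np.cos(np.pi/6),'u',u,'ang',np.degrees(np.arctan2(u[1],u[0])),'C',C, 'CF',np.linalg.norm(F[:2]-C),np.linalg.norm(B[:2]-C))
print('screw',onplane(c,314,255,100,st),'knob',onplane(c,319,230,123,st))
cv2.imwrite('pics/w1c.png',cv2.resize(im[120:300,140:400],None,fx=3,fy=3,interpolation=cv2.INTER_CUBIC))
```

```text
154 161 38 59
ring ((593.8087768554688, 74.96553802490234), (51.93874740600586, 81.82420349121094), 82.36617279052734)
F [ 503.33263881 -175.4380287    82.        ] B [ 622.60871525 -188.17393072   80.        ] 119.970769817212
L 258.6167061897547 exp 258.1909976465638 u [0.11924249 0.99286516] ang 83.15161348647077 C [575.20694852 -79.92142716] CF 119.53801724846214 118.17585208511294
screw [ 527.65536963 -120.27765386  100.        ] knob [ 571.2956726  -122.53669921  123.        ]
```

View pics/w1c.png

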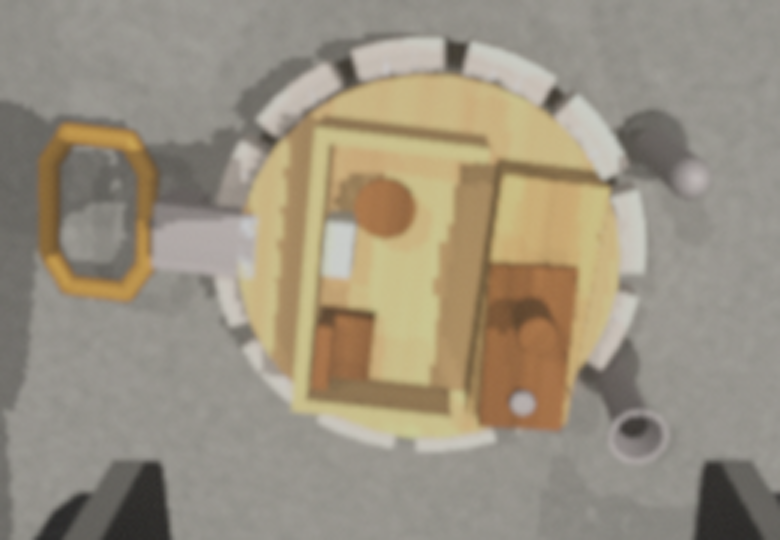

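The geometry agrees: axis at about (575,-80), ring direction 83.15°, and fog on the clockwise side, so the deck turns by -30°. I'll grip the outer bar of the ring, pull it, arc round and release.

```bash
cat >> h.py <<'E'
C=np.array([575.2,-79.9]); A0=np.radians(83.15)
def pose(r,da,z,off=0.):
    a=A0+da; return [C[0]+r*np.cos(a),C[1]+r*np.sin(a),z], down(a-np.pi/2+off)
def F(): 
    s=bot.read_state(); return s['clock'],np.round(s['ft_force'],1),round(s['grip_width'],1),np.round(s['ee_pos'],1)
E
python3 - <<'E'
from h import *
bot.move_gripper(24)
bot.move_to(*pose(180,0,120))
p,q=pose(180,0,33); print(bot.servo_line(p,q,speed=80,until_force=8)); print(F())
bot.move_gripper(0,grip_force=40); print(F())
p,q=pose(192,0,33); bot.servo_line(p,q,speed=40); print(F())
c=bot.read_camera('top'); cv2.imwrite('pics/t2.png',cv2.resize(c['image'][130:290,180:400],None,fx=3,fy=3))
E
```

```text
False
(5.55, array([-0.1, -0.3,  0.6]), 24.0, array([597. ,  98.9,  33.6]))
(5.825, array([-1.5, -5.9,  4.5]), 8.3, array([596.9,  98.3,  33.6]))
(6.275, array([-1.5, -7.6,  3.7]), 8.5, array([598.4, 110. ,  33.6]))
```

View pics/t2.png

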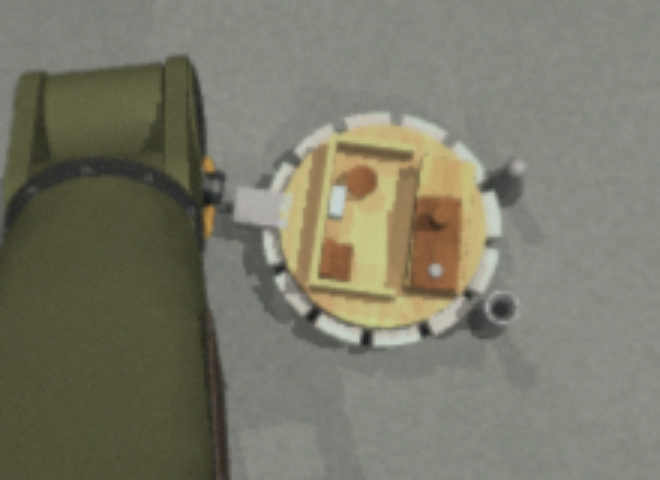

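The ring is gripped and the spring force is about 7.8 N, so it is pulled roughly 11 mm. I'll go 2 mm further, then arc.

Run:
```python
from h import *
rr=194
p,q=pose(rr,0,33); bot.servo_line(p,q,speed=40); print(F())
for d in np.linspace(0,-30,6)[1:]:
    p,q=pose(rr,np.radians(d),33); bot.servo_line(p,q,speed=50); print(F())
p,q=pose(186,np.radians(-30),33); bot.servo_line(p,q,speed=40); print(F())
p,q=pose(181,np.radians(-30),33); bot.servo_line(p,q,speed=40); print(F())
bot.move_gripper(24); print(F())
p,q=pose(181,np.radians(-30),130); bot.servo_line(p,q,speed=100); print(F())
bot.move_gripper(0); c=dict(np.load('w1.npz'))
bot.move_to(list(c['ee_pos']),list(c['tool_rot']))
st=bot.read_state(); w=bot.read_camera('wrist'); cv2.imwrite('pics/w2.png',w['image']); cv2.imwrite('pics/w2c.png',cv2.resize(w['image'][110:310,140:400],None,fx=3,fy=3,interpolation=cv2.INTER_CUBIC)); np.savez('w2.npz',**{k:w[k] for k in('image','depth','fovy','cx','cy','k1','mount')},ee_pos=st['ee_pos'],tool_rot=st['tool_rot'])
m=cv2.inRange(cv2.cvtColor(w['image'],cv2.COLOR_BGR2HSV),(8,150,80),(30,255,255)); m[:,215:]=0
print(F())
```

```text
(6.575, array([-1.2, -9.3,  4.6]), 8.4, array([598.6, 111.8,  33.6]))
(7.1333, array([-1.1, -9.6,  4.1]), 8.6, array([618.7, 108.1,  33.6]))
(7.6917, array([-2.4, -8.2,  4.7]), 8.6, array([638.1, 102.5,  33.6]))
(8.25, array([-2.5, -7.7,  5.4]), 8.6, array([656.9,  95. ,  33.6]))
(8.8083, array([-4.2, -8.1,  5.2]), 8.6, array([674.8,  85.4,  33.6]))
(9.3667, array([-4.8, -8.1,  5.5]), 8.4, array([691.6,  74.1,  33.6]))
(9.7167, array([-4.4, -5.3,  3.4]), 8.4, array([686.7,  67.9,  33.6]))
(9.9917, array([-2.6, -4.7,  4.7]), 8.9, array([683.7,  64.1,  33.6]))
(10.2917, array([-0.3, -0.6,  0.3]), 23.8, array([683.7,  65.1,  33. ]))
(11.4083, array([ 0.1,  0.6, -0.6]), 23.7, array([683.4,  64.9, 129.1]))
(12.8167, array([ 0.4,  1. , -0. ]), -0.2, array([622.9, -82.4, 328.4]))
```

View pics/w2c.png

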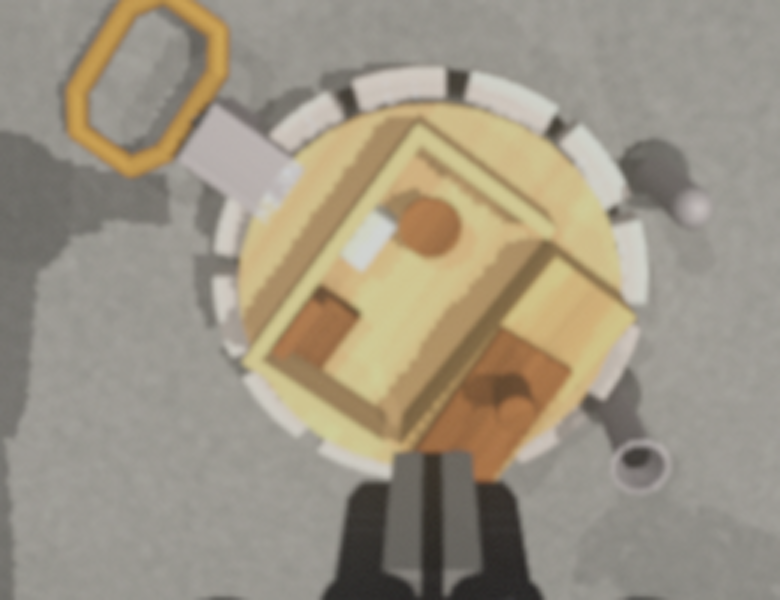

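The deck has turned and the inlet box now faces the flared pipe. I'll check the ring's radius and angle to confirm the pin is seated.

Run:
```python
from h import *
for f,(x0,x1,y0,y1) in (('w1.npz',(145,195,0,420)),('w2.npz',(155,218,95,175))):
    c=dict(np.load(f)); m=cv2.inRange(cv2.cvtColor(c['image'],cv2.COLOR_BGR2HSV),(8,130,80),(30,255,255)); k=np.zeros_like(m); k[y0:y1,x0:x1]=1; m*=k
    cnt=max(cv2.findContours(m,cv2.RETR_EXTERNAL,cv2.CHAIN_APPROX_NONE)[0],key=cv2.contourArea)
    r=cv2.minAreaRect(np.array([onplane(c,*p[0],34,c)[:2] for p in cnt],np.float32)); d=np.array(r[0])-C
    print(cv2.boundingRect(cnt),r,np.linalg.norm(d),np.degrees(np.arctan2(d[1],d[0]))-83.15)
```

```text
(154, 161, 38, 59) ((593.8087768554688, 74.96553802490234), (51.93874740600586, 81.82420349121094), 82.36617279052734) 155.97955456981887 -0.0018592306120126523
(163, 105, 53, 63) ((668.081298828125, 45.10118103027344), (53.78593444824219, 81.42137908935547), 52.455467224121094) 155.73127794686152 -29.763949948201514
```

The ring sits at radius 155.7 mm and -29.8°, so the pin is home. Next I grip the knob and swing the cover counter-clockwise by about 1.25 rad.

Run:
```python
from h import *
c=dict(np.load('w2.npz'))
k=onplane(c,140+515/3,110+404/3,123,c)[:2]
a=A0-np.pi/6; i=C-45*np.array([np.cos(a),np.sin(a)]); b=a+np.pi/2; S=i+40*np.array([np.cos(b),np.sin(b)])
d=k-S; t0=np.arctan2(d[1],d[0]); print('inlet',i,'S',S,'knob',k,np.linalg.norm(d),t0,'cover',t0-(b-np.pi))
def P(t,z): return [S[0]+40*np.cos(t),S[1]+40*np.sin(t),z],down(t)
t0=(t0+np.pi)%(2*np.pi)-np.pi
bot.move_gripper(40)
bot.move_to(*P(t0,165))
p,q=P(t0,121.5); print(bot.servo_line(p,q,speed=60,until_force=6),F())
bot.move_gripper(0,grip_force=20); print(F())
for t in t0+np.linspace(0,1.25,7)[1:]:
    p,q=P(t,121.5); bot.servo_line(p,q,speed=35); print(F())
bot.move_gripper(40)
p,q=P(t0+1.25,170); bot.servo_line(p,q,speed=80)
bot.move_gripper(85)
p=list(c['ee_pos']); bot.move_to(p,list(c['tool_rot']))
st=bot.read_state(); w=bot.read_camera('wrist'); cv2.imwrite('pics/w3c.png',cv2.resize(w['image'][110:310,140:400],None,fx=3,fy=3,interpolation=cv2.INTER_CUBIC)); print(F())
```

```text
inlet [ 548.21250369 -115.90937437] S [516.20417091 -91.92048876] knob [ 553.01037991 -113.96899894] 42.90493936514974 -0.5397156930139633 cover 0.10343813634594712
False (14.9167, array([ 0.4, -0.7,  0.4]), 40.0, array([ 550.7, -112.5,  121.8]))
(15.25, array([ 0.6, -0.7,  1.9]), 14.6, array([ 550.7, -112.6,  121.9]))
(15.6417, array([-1.9,  0.5,  5.3]), 14.7, array([ 554. , -104.8,  121.8]))
(16.0333, array([-5.4,  0.6,  6. ]), 14.6, array([555.6, -96.8, 121.8]))
(16.425, array([-7.1,  0.2,  7.5]), 15.0, array([555.5, -88.5, 121.7]))
(16.8167, array([-8.9, -1.3,  8.1]), 15.2, array([553.7, -80.5, 121.6]))
(17.2083, array([-10.7,  -2.3,   8.5]), 15.4, array([550.3, -73. , 121.6]))
(17.6, array([-6.6, -2.6,  5.5]), 14.7, array([545.9, -66.1, 121.7]))
(20.0333, array([-0.2,  0.7, -0.4]), 84.8, array([622.2, -82.5, 326.8]))
```

View pics/w3c.png

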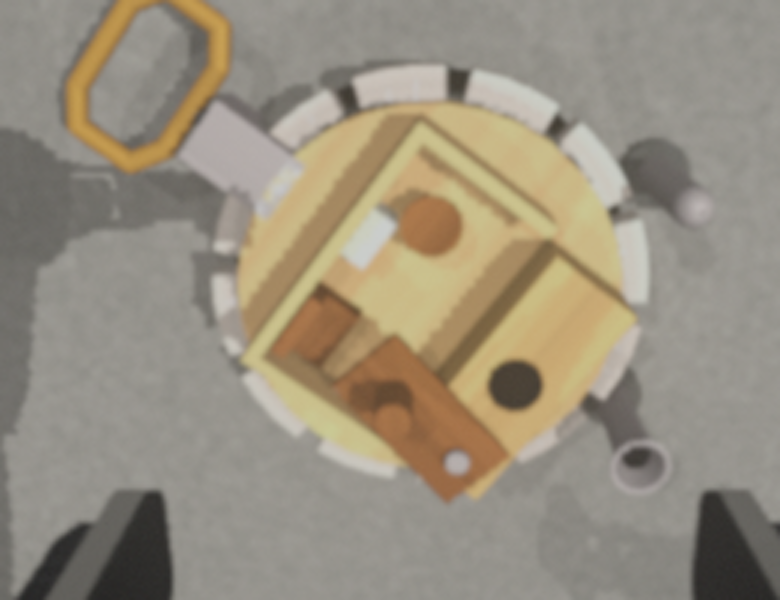

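The inlet hole, crop (515,385), is fully uncovered and the deck and ring haven't moved. The hole faces the flared pipe at crop (640,465). Handing in.

```bash
python3 -c "
from rig import bot
print(bot.finish_job())"
```

```text
the job is handed in; nothing more can be done
None
```

The job is handed in at about 20 s: the deck is one notch clockwise with the inlet box at the open fog standpipe and the pin home, the cover is swung clear of the inlet hole, and the mug, smoke alarm and eraser were not touched.

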